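# Load and crank the parts tumbler

### The job

Put every aluminium casting from the cardboard sheet into the tumbler's drum, pour all six ceramic balls from the cup in with them, and stand the empty cup upright on its rubber mat again. Then take the brake off (push its lever away from you), hold the crank by its loose wooden sleeve and turn it at least three full turns clockwise as seen from above, always by the held sleeve and never with the brake on, and finally pull the brake lever fully back on. Castings and balls must all stay in the drum, and the other things on the bench must be left alone.

Things in the scene. Friction and masses are not known exactly. Their poses are not given: they have to be found in the camera images.
- tumbler: hand-cranked parts tumbler bolted to the bench, painted green: base plate 200 x 450 x 25 mm; origin on the bench at the plate's centre; its x axis points away from the robot, its y axis along the plate towards the drum end, z up. The open drum sits at its (0, +110) mm, the crank on a gearbox 97 mm high at (0, -110) mm, the brake lever in front at (-135, 0) mm
- drum_in (a point): centre of the drum's inner floor, on the drum's upright axis, 66 mm above the bench. The drum is an open steel pan with a black floor, inner radius 95 mm at the floor, 210 mm over the rim, walls 5 mm thick; the rim is 125 mm above the bench. It turns half as fast as the crank
- crank_axis (a point): point on the crank's upright axis, 159.5 mm above the bench (at the height of the sleeve's middle)
- crank (a joint): crank angle in rad, grows clockwise seen from above; no stops within 9 turns; it starts between -0.7 and 0.7 (at 0 the grip points to the tumbler's -y, away from the drum). It takes 4 to 7 N at the grip and stays where it is left
- sleeve: the crank's grip sleeve: upright wooden cylinder, 28 mm across and 60 mm tall, spins freely on its pin, so the gripper need not turn with the crank; origin at its middle, 65 mm from the crank's axis and 159.5 mm above the bench; the flat crank arm (12 mm thick) lies just below the sleeve
- brake (a joint): brake lever, rad: 0 = brake on, the lever leans 0.5 rad from upright towards the robot (tumbler's -x); 1.0 = brake off, it leans 0.5 rad away from the robot (+x). It stays where it is left; under 1.5 N at the knob moves it
- brake_tip (a point): centre of the round black knob (26 mm across) on the brake lever, 80 mm from the lever's hinge; the rod is 10 mm thick
- brake_hinge (a point): the brake lever's hinge, on a block 60 mm high, 57 mm above the bench; its axis runs along the tumbler's y axis
- cup_mat: square black rubber mat 140 x 140 x 3 mm on the bench, to the left or the right, on which the cup stands (the castings' cardboard sheet, 190 x 190 x 3 mm, lies on the other side); origin under its centre
- foot1: cast aluminium machine foot, about 0.1 kg: base 50 (x) x 36 (y) x 14 mm with a round boss 26 mm across on its middle, top of the boss at 40 mm; origin at the centre of its underside. Two to four such castings are there, the rest absent
- foot2: cast aluminium machine foot, about 0.1 kg: base 50 (x) x 36 (y) x 14 mm with a round boss 26 mm across on its middle, top of the boss at 40 mm; origin at the centre of its underside. Two to four such castings are there, the rest absent
- foot3: cast aluminium machine foot, about 0.1 kg: base 50 (x) x 36 (y) x 14 mm with a round boss 26 mm across on its middle, top of the boss at 40 mm; origin at the centre of its underside. Two to four such castings are there, the rest absent
- foot4: cast aluminium machine foot, about 0.1 kg: base 50 (x) x 36 (y) x 14 mm with a round boss 26 mm across on its middle, top of the boss at 40 mm; origin at the centre of its underside. Two to four such castings are there, the rest absent
- cup: square grey plastic cup without handle, 52 x 52 mm and 75 mm tall, wall and floor 3 mm, 0.09 kg; origin at the centre of its underside, its x and y axes square to its four flat sides, z up through the mouth. It holds the six balls at the start
- ball1: white glazed ceramic polishing ball, smooth and slippery (friction about 0.25), 19 mm across, 11 g; origin at its centre
- ball2: white glazed ceramic polishing ball, smooth and slippery (friction about 0.25), 19 mm across, 11 g; origin at its centre
- ball3: white glazed ceramic polishing ball, smooth and slippery (friction about 0.25), 19 mm across, 11 g; origin at its centre
- ball4: white glazed ceramic polishing ball, smooth and slippery (friction about 0.25), 19 mm across, 11 g; origin at its centre
- ball5: white glazed ceramic polishing ball, smooth and slippery (friction about 0.25), 19 mm across, 11 g; origin at its centre
- ball6: white glazed ceramic polishing ball, smooth and slippery (friction about 0.25), 19 mm across, 11 g; origin at its centre
- oil_bottle: yellow oil bottle, 52 mm across, 120 mm tall, upright; bystander; origin at the centre of its underside
- paint_tin: small paint tin, 60 mm across, 65 mm tall; bystander; origin at the centre of its underside
- tape_measure: black tape measure 60 x 32 x 55 mm; bystander; origin at the centre of its underside
- screwdriver: screwdriver lying on the bench in front of the tumbler, to the right of the brake lever, under 30 mm high; bystander
There are look-alikes about, which are no part of the job. Leave any purple look-alike of the foot4 alone. Leave any yellow look-alike of the cup alone.

How it is judged:
On the way, in this order (a step that is already met when the one before it is completed fails the run):
1. all castings and all six balls lie in the drum and the cup stands on its mat, with the brake still on (horizontal distance between each of foot1, foot2, foot3, foot4, ball1, ball2, ball3, ball4, ball5, ball6 and drum_in below 0.1 m and z of foot1 in the frame of drum_in between -0.01 and 0.055 m and z of foot2 in the frame of drum_in between -0.01 and 0.055 m and z of foot3 in the frame of drum_in between -0.01 and 0.055 m and z of foot4 in the frame of drum_in between -0.01 and 0.055 m and z of ball1 in the frame of drum_in between -0.01 and 0.055 m and z of ball2 in the frame of drum_in between -0.01 and 0.055 m and z of ball3 in the frame of drum_in between -0.01 and 0.055 m and z of ball4 in the frame of drum_in between -0.01 and 0.055 m and z of ball5 in the frame of drum_in between -0.01 and 0.055 m and z of ball6 in the frame of drum_in between -0.01 and 0.055 m and horizontal distance between cup and cup_mat below 0.06 m and angle between cup's own z axis and vertical below 0.15 rad and z of cup in the frame of cup_mat below 0.012 m and linear speed of cup below 0.03 m/s and value of joint brake below 0.6 rad), for 0.2 s.
2. one turn of the crank is made with the sleeve held and the brake off (value of joint crank above 5.8 rad and value of joint brake above 0.8 rad and contact force between the fingers and sleeve above 0.5 N and horizontal distance between the grasp point and sleeve below 0.025 m), for 0.02 s.
3. three turns are made with the sleeve held and the brake off (value of joint crank above 17.7 rad and value of joint brake above 0.8 rad and contact force between the fingers and sleeve above 0.5 N and horizontal distance between the grasp point and sleeve below 0.025 m), for 0.02 s.
At the end, for the whole second after the job is handed in: all castings and balls are inside the drum below its rim; the cup stands upright on the rubber mat, its middle within 60 mm of the mat's middle; the crank has made its three turns clockwise (joint above 17.6 rad); the brake lever is on (below 0.2 rad) (horizontal distance between each of foot1, foot2, foot3, foot4, ball1, ball2, ball3, ball4, ball5, ball6 and drum_in below 0.1 m and z of foot1 in the frame of drum_in between -0.01 and 0.055 m and z of foot2 in the frame of drum_in between -0.01 and 0.055 m and z of foot3 in the frame of drum_in between -0.01 and 0.055 m and z of foot4 in the frame of drum_in between -0.01 and 0.055 m and z of ball1 in the frame of drum_in between -0.01 and 0.055 m and z of ball2 in the frame of drum_in between -0.01 and 0.055 m and z of ball3 in the frame of drum_in between -0.01 and 0.055 m and z of ball4 in the frame of drum_in between -0.01 and 0.055 m and z of ball5 in the frame of drum_in between -0.01 and 0.055 m and z of ball6 in the frame of drum_in between -0.01 and 0.055 m and value of joint brake below 0.2 rad and value of joint crank above 17.6 rad and horizontal distance between cup and cup_mat below 0.06 m and angle between cup's own z axis and vertical below 0.15 rad and z of cup in the frame of cup_mat below 0.012 m and linear speed of cup below 0.03 m/s); the robot touches nothing.
It fails at once if the crank is turned with the brake on (velocity of joint crank above 0.5 rad/s and value of joint brake below 0.6 rad and value of joint crank above 1.3 rad).
It fails at once if the crank is turned otherwise than by its sleeve held between the fingers (velocity of joint crank above 0.5 rad/s and value of joint crank above 1.3 rad and horizontal distance between the grasp point and sleeve above 0.03 m).
It fails at once if a bystander (oil bottle, paint tin, tape measure, screwdriver) is moved more than 40 mm (distance of any of oil_bottle, paint_tin, tape_measure, screwdriver from where it was at the start of the episode above 0.04 m).
Of foot1, foot2, foot3, foot4 only 2 to 4 are there at a start; the rules pass over those that are not, and their reading is None.
At some moment in a run one of foot1, foot2, foot3, foot4 may be knocked a few centimetres aside while the robot is not near it.
It also fails if it takes over 210 s, if anything falls off the work surface, if the arm or the gripper's body presses on something with over 40 N, if the wrist force passes 120 N, or if a joint passes its speed limit or range.

### The arm

A 7-joint arm with a two-finger parallel gripper is mounted at the origin on the work surface. World frame = base frame: x ahead of the robot, y to its left, z up, the work surface at z = 0. Lengths are in m, angles in rad, forces in N, time in s.
With the tool pointing down it reaches from about 0.4 to 0.9 m from the base axis. Payload 5.6 kg.
Tool frame: the origin (TCP) lies midway between the tips of the shut fingers; the grasp point (between the pads) lies 19 mm behind it; z points along the fingers, y is the line along which they close (so a half turn about z gives the same grasp; the last joint's range is limited). The gripper opens to 92 mm and grips with 3 to 60 N. Pads are 20 mm wide; open, the fingers measure 128 mm over their backs; the gripper's body (75 mm by 189 mm) begins 69 mm behind the grasp point.
Start: joints at [1.196, 0.468, -0.012, 1.603, 0.006, 1.071, -0.056], TCP at [0.212, -0.615, 0.177] pointing down, gripper open.
Joint ranges: [-2.53, 2.53], [-0.31, 2.02], [-1.57, 1.55], [0.28, 2.44], [-1.29, 4.43], [0.15, 1.84], [-2.92, 2.92]. Speed limits (rad/s): [2.57, 2.57, 3.14, 3.14, 3.14, 3.14, 3.14].

### API

Orientations are given as a 3x3 rotation matrix whose columns are the frame's x, y, z axes.
In Python, from station import env, effector, solver, viewer, workorder, search_frame, tip_of gives the robot as it stands. Calls block until the motion is done:
- env.reach(position, orientation): joint-space move of the TCP to a pose.
- env.movel(position, frame=None, rate=0.15): straight line of the TCP; frame=None keeps the orientation; rate is the mean speed in m/s.
- env.goto_joints(angles): joint-space move.
- effector.release() and effector.grasp(squeeze=None): open the fingers fully, or close them until they stop; squeeze is the grip in N (None keeps the last).
- env.pause(seconds).
- solver.inverse_kinematics(position, orientation): joint angles nearest the present ones, or None.
- env.sense(): the state.
- viewer.read_camera(name): name is "side" or "top" or "wrist"; returns (picture, depth): 480x640x3 uint8, red, green, blue; 480x640 float32, m along the optical axis (not along the pixel's ray), 0 where there is no reading.
- viewer.camera_info(name): a dict with "intrinsics" (3x3 intrinsics, pixels), "eye" and "rotation" of the camera in the world; the wrist camera has in their place "T_tool_cam" (4x4, takes a point from camera to tool coordinates, whose origin is the TCP and whose axes are the flange's). Camera axes: x right, y up, looking along -z (the intrinsics and any distortion apply to the point x, -y, -z); pixel columns grow to the right and rows downward; lengths in m; the calibration is good to about 2 mm. A picture is of the moment at which its call begins: read the wrist's pose just before it. camera_info takes no time and is no camera call.
A pose or a line that the arm cannot do raises env.PlanningError and nothing moves.
- workorder.finish_job(): hands the job in; it is judged then, once.
Trained networks look in the newest picture that a camera, given by its name, has taken for a name from the list of things; names that differ only in an ending like _2 or _b are one class to them, and where a whole thing is asked for, a point or a joint stands for the part that bears it (a point fixed in the world has none). Each returns a list of dicts, best first, with "score" (0 to 1); they miss things now and then, are a little off and sometimes report something else, mostly with a low value. They report only what shows in the picture. A call takes as long as a camera call. They do not tell look-alikes from the thing itself.
- search_frame(camera, name): "at" ([x, y, z] in m, in world coordinates, good to about 4 mm: the middle of the surface that is visible of it).
- tip_of(camera, name): "at" ([x, y, z] in m, in world coordinates, good to about 4 mm: a listed point, or the origin of a listed thing).
The state is a dict: "t": time; "joint_positions": joint angles; "joint_velocities": joint speeds; "tau": joint torques, N m; "ee_pos": TCP position; "tcp_rot": TCP orientation; "wrist_force": force on the tool from outside, world axes, zero at the start; "moment": the same for the moment, N m; "gripper_width": finger opening in m; "grasp_force": force on a finger pad.
Only numpy, scipy, OpenCV 4.12 (cv2) and the standard library are available. Lean on these libraries where they do the work, as an engineer would, in place of code of your own. Each camera call takes 0.05 s, during which the arm holds its last target. There are 200 camera calls.

## Working session

There is one attempt and no reset: what is moved stays moved. The work goes in short steps, each a Python script; the robot and the scene stay as the last script left them, time stands still between calls to the robot, and variables do not carry over. Pictures are saved under pics/ and viewed, at most 14 in all, crops included, and the job is handed in when it is done.

```bash
ls; mkdir -p pics
cat > h.py <<'E'
import numpy as np, cv2
from station import env, effector, solver, viewer, workorder, search_frame, tip_of
def snap(n, f):
    p,d=viewer.read_camera(n); cv2.imwrite(f'pics/{f}.png',p[:,:,::-1]); np.save(f'pics/{f}.npy',d); return p,d
def cloud(n,d,T=None):
    c=viewer.camera_info(n);K=np.array(c["intrinsics"]);v,u=np.mgrid[:480,:640]
    P=np.stack([(u-K[0,2])/K[0,0]*d,-(v-K[1,2])/K[1,1]*d,-d],-1)
    if n=='wrist':
        M=T@np.array(c["T_tool_cam"])
        return P@M[:3,:3].T+M[:3,3]
    return P@np.array(c["rotation"]).T+np.array(c["eye"])
E
cat > a.py <<'E'
from h import *
for n in("top","side"):
    snap(n,n+"0"); print(n,viewer.camera_info(n))
    for k in ["foot1","cup","cup_mat","brake_tip","brake_hinge","sleeve","crank_axis","drum_in","tumbler","oil_bottle","paint_tin","tape_measure","screwdriver"]:
        print(k,[(np.round(r["at"],3).tolist(),round(r["score"],2)) for r in tip_of(n,k)])
s=env.sense();print(s["t"],s["ee_pos"],s["tcp_rot"],viewer.camera_info("wrist"))
E
python3 a.py
```

```text
pics
top {'intrinsics': array([[527.23726178,   0.        , 315.71167509],
       [  0.        , 527.23726178, 239.91450224],
       [  0.        ,   0.        ,   1.        ]]), 'eye': array([3.01114246e-01, 2.40097247e-04, 1.22493086e+00]), 'rotation': array([[ 0.01434772,  0.98147977, -0.19102776],
       [-0.99988901,  0.01331665, -0.00668025],
       [-0.00401268,  0.19110241,  0.9815619 ]])}
foot1 [([0.445, -0.252, 0.005], 0.9), ([0.366, -0.341, 0.003], 0.84), ([0.585, -0.288, -0.002], 0.65)]
cup [([0.404, 0.292, 0.0], 0.9), ([0.62, 0.133, 0.066], 0.66), ([0.441, 0.46, 0.0], 0.59), ([0.404, 0.314, 0.012], 0.54)]
cup_mat [([0.411, 0.3, -0.003], 0.85)]
brake_tip [([0.439, 0.051, 0.131], 0.58)]
brake_hinge [([0.468, 0.044, 0.057], 0.66)]
sleeve [([0.587, -0.147, 0.157], 0.63), ([0.534, -0.428, -0.001], 0.38)]
crank_axis [([0.586, -0.085, 0.162], 0.88)]
drum_in [([0.618, 0.131, 0.065], 0.82)]
tumbler [([0.604, 0.026, -0.002], 0.79), ([0.411, 0.295, -0.002], 0.34)]
oil_bottle [([0.537, -0.427, -0.001], 0.67)]
paint_tin [([0.558, 0.442, -0.002], 0.73), ([0.403, 0.312, 0.012], 0.6)]
t
[... 1344 characters left out ...]
1457331  0.1773874 ] [[ 9.45479873e-01  3.25680530e-01 -4.79174019e-05]
 [ 3.25680528e-01 -9.45479874e-01 -4.50357663e-05]
 [-5.99722114e-05  2.69746458e-05 -9.99999998e-01]] {'intrinsics': array([[431.37213763,   0.        , 323.69076771],
       [  0.        , 431.37213763, 245.72155985],
       [  0.        ,   0.        ,   1.        ]]), 'T_tool_cam': array([[ 1.01988001e-03,  9.57172129e-01,  2.89517661e-01,
         8.26250386e-02],
       [ 9.99999440e-01, -1.05782649e-03, -2.54126002e-05,
         8.93242119e-04],
       [ 2.81935220e-04,  2.89517525e-01, -9.57172672e-01,
        -2.07562568e-01],
       [ 0.00000000e+00,  0.00000000e+00,  0.00000000e+00,
         1.00000000e+00]])}
```

View pics/top0.png

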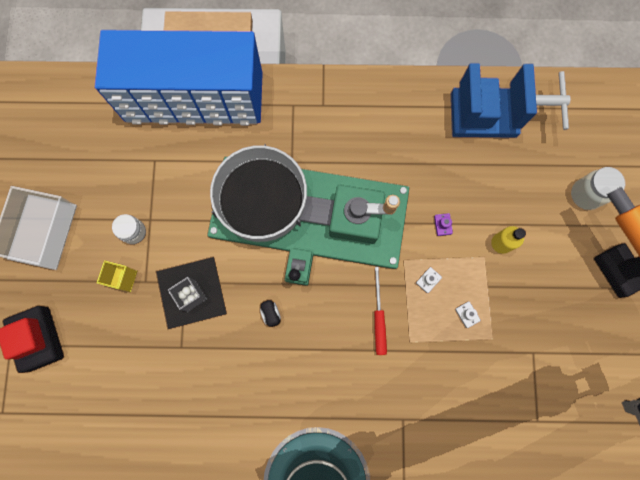

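View pics/side0.png

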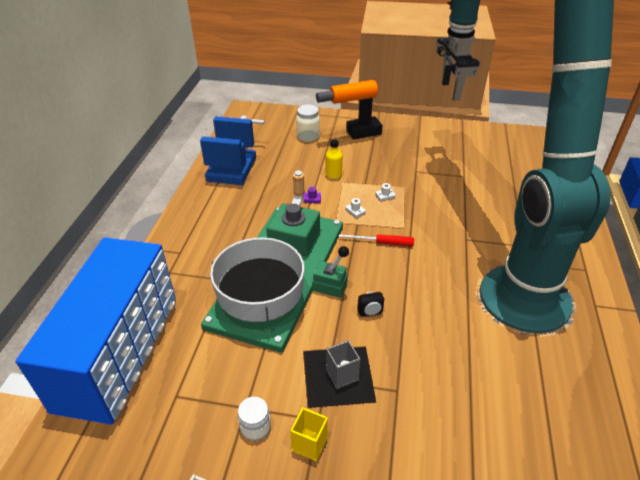

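Top picture: two aluminium castings sit on the cardboard at (428,280) and (469,315). The purple look-alike is off the sheet at (444,224). The grey cup with white balls is on the black mat at (187,292), and the yellow look-alike is at (117,277). The brake knob is at (295,274) and the sleeve at (392,203). I'll confirm these with one enlarged crop and measure from depth.

```bash
cat > b.py <<'E'
from h import *
im=cv2.imread('pics/top0.png'); d=np.load('pics/top0.npy'); P=cloud('top',d)
a=cv2.resize(im[255:335,395:495],None,fx=4,fy=4); b=cv2.resize(im[255:335,145:245],None,fx=4,fy=4)
cv2.imwrite('pics/crop.png',np.hstack([a,b]))
def sel(c,r,z0,z1): 
    m=(np.hypot(P[...,0]-c[0],P[...,1]-c[1])<r)&(P[...,2]>z0)&(P[...,2]<z1)&(d>0); return P[m]
for n,c,r,z0,z1 in [("f1",(.445,-.253),.03,.036,.06),("f2",(.366,-.341),.03,.036,.06),("sleeve",(.587,-.147),.03,.175,.2),("hub",(.586,-.083),.03,.14,.22),("knob",(.438,.052),.03,.125,.15)]:
    q=sel(c,r,z0,z1); print(n,len(q),q.mean(0).round(4) if len(q) else 0,((q.min(0)+q.max(0))/2).round(4),np.ptp(q,axis=0).round(3),q[:,2].max().round(3))
q=sel((.62,.133),.13,.118,.14); A=np.c_[2*q[:,:2],np.ones(len(q))]; x=np.linalg.lstsq(A,(q[:,:2]**2).sum(1),rcond=None)[0]
print("drum",x[:2],np.sqrt(x[2]+x[:2]@x[:2]),len(q))
q=sel((.405,.295),.06,.06,.09); print("cup rim",len(q),q[:,2].mean(),cv2.minAreaRect((q[:,:2]*1000).astype(np.float32)))
m=(np.hypot(P[...,0]-.411,P[...,1]-.298)<.11)&(im.max(-1)<60)&(P[...,2]<.02); print("mat",cv2.minAreaRect((P[m][:,:2]*1000).astype(np.float32)))
for c in[(.445,-.253),(.366,-.341)]:
    q=sel(c,.035,.012,.025); print("base",cv2.minAreaRect((q[:,:2]*1000).astype(np.float32)))
s=env.sense(); R0=s["tcp_rot"]
# feasibility: side grip of cup & pours
def R(zdir,ydir):
    z=np.array(zdir)/np.linalg.norm(zdir); y=np.array(ydir,float); y-=z*(y@z); y/=np.linalg.norm(y); return np.c_[np.cross(y,z),y,z]
for yaw in np.deg2rad(range(-30,120,15)):
    out=[]
    for e in np.deg2rad([0,10,20,30,45,60,90,100,110,120]): # angle below horizontal
        f=np.array([np.cos(yaw),np.sin(yaw),0]); l=[-f[1],f[0],0]
        z=f*np.cos(e)-np.array([0,0,np.sin(e)])
        out.append(''.join('X' if solver.inverse_kinematics(np.array(p)+.019*z,R(z,np.array(l)*sg)) is not None else '.' for p in [(.405,.295,.05),(.6,.12,.2)] for sg in(1,-1)))
    print(round(np.rad2deg(yaw)),out)
E
python3 b.py
```

```text
f1 103 [ 0.4476 -0.2522  0.0421] [ 0.4476 -0.2524  0.0427] [0.023 0.025 0.012] 0.049
f2 109 [ 0.3702 -0.3384  0.0421] [ 0.3705 -0.3393  0.0433] [0.022 0.026 0.015] 0.051
sleeve 162 [ 0.5842 -0.1461  0.1894] [ 0.5852 -0.1474  0.188 ] [0.027 0.028 0.024] 0.2Traceback (most recent call last):
  File "b.py", line 8, in <module>
    q=sel(c,r,z0,z1); print(n,len(q),q.mean(0).round(4) if len(q) else 0,((q.min(0)+q.max(0))/2).round(4),np.ptp(q,axis=0).round(3),q[:,2].max().round(3))
                                                                           ~~~~~^^^
    return umr_minimum(a, axis, None, out, keepdims, initial, where)
ValueError: zero-size array to reduction operation minimum which has no identity
```

View pics/crop.png

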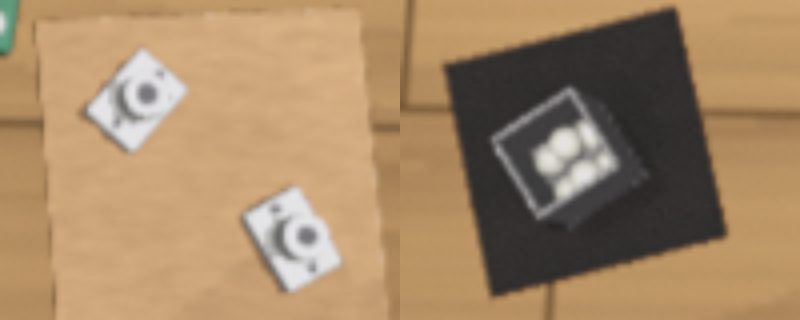

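The crop confirms two plain aluminium castings on the cardboard (crop (135,98) and (292,240)) and the grey cup with white balls on the mat (crop (557,155)).

```bash
sed -i 's/    q=sel(c,r,z0,z1); print(n,len(q),/    q=sel(c,r,z0,z1)\n    if len(q)==0: print(n,"none"); continue\n    print(n,len(q),/' b.py; sed -i 's/(.586,-.083),.03,.14,.22/(.586,-.083),.03,.1,.22/; s/(.438,.052),.03,.125,.15/(.438,.052),.03,.11,.16/' b.py; python3 b.py
```

```text
f1 103 [ 0.4476 -0.2522  0.0421] [ 0.4476 -0.2524  0.0427] [0.023 0.025 0.012] 0.049
f2 109 [ 0.3702 -0.3384  0.0421] [ 0.3705 -0.3393  0.0433] [0.022 0.026 0.015] 0.051
sleeve 162 [ 0.5842 -0.1461  0.1894] [ 0.5852 -0.1474  0.188 ] [0.027 0.028 0.024] 0.2
hub 528 [ 0.583  -0.083   0.1202] [ 0.5869 -0.0826  0.1189] [0.057 0.059 0.038] 0.138
knob 121 [0.4399 0.0518 0.1383] [0.4406 0.0519 0.1373] [0.026 0.025 0.017] 0.146
drum [0.62221455 0.13458919] 0.101603008743806 795
cup rim 248 0.07241355216681931 ((404.431396484375, 294.6625061035156), (52.393001556396484, 52.64240264892578), 34.707550048828125)
mat ((411.9283142089844, 296.8426513671875), (135.2857208251953, 137.14100646972656), 15.470999717712402)
base ((448.1516418457031, -252.73953247070312), (35.439449310302734, 50.50114440917969), 47.76287841796875)
base ((370.0242919921875, -338.99603271484375), (49.79378128051758, 37.0330924987793), 29.45921516418457)
-30 ['XXXX', 'XXXX', 'XXXX', 'XXXX', 'XXXX', 'XXXX', 'XXXX', 'XXXX', 'XXXX', 'XXXX']
-15 ['XXXX', 'XX..', 'XXXX', 'XXXX', 'XXXX', 'XXXX', 'XXXX', 'XXXX', 'XXXX', 'XXXX']
0 ['XX..', 'XX..', '....', '....', '..XX', 'XXXX', 'XXXX', 'XXXX', 'XXXX', 'XXXX']
15 ['....', '....', '....', '....', '..XX', 'XXXX', 'XXXX', 'XXXX', 'XXXX', 'XXXX']
30 ['....', '....', '....', '..XX', '..XX', '..XX', 'XXXX', 'XXXX', 'XXXX', 'XXXX']
45 ['..XX', '..XX', '..XX', '..XX', '..XX', '..XX', 'XXXX', 'XXXX', 'XXXX', 'XXXX']
60 ['..XX', '..XX', '..XX', '..XX', '..XX', 'XXXX', 'XXXX', 'XXXX', 'XXXX', 'XXXX']
75 ['XXXX', 'XXXX', 'XXXX', '..XX', 'XXXX', 'XXXX', 'XXXX', 'XXXX', 'XXXX', 'XXXX']
90 ['XXXX', 'XXXX', 'XXXX', 'XXXX', 'XXXX', 'XXXX', 'XXXX', 'XXXX', 'XXXX', 'XXXX']
105 ['XXXX', 'XXXX', 'XXXX', 'XXXX', 'XXXX', 'XXXX', 'XXXX', 'XXXX', 'XXXX', 'XXXX']
```

```bash
cat >> h.py <<'E'
XT=np.array([.987,-.162,0]); YT=np.array([.162,.987,0]); DR=np.array([.6222,.1346,.066]); CR=np.array([.5865,-.083,.1595])
UP=np.array([0,0,1.])
def R(zdir,ydir):
    z=np.array(zdir,float)/np.linalg.norm(zdir); y=np.array(ydir,float); y-=z*(y@z); y/=np.linalg.norm(y); return np.c_[np.cross(y,z),y,z]
def pick(p,zdir,ydir):
    j=np.array(env.sense()["joint_positions"]); best=None
    for s in(1,-1):
        M=R(zdir,s*np.array(ydir)); q=solver.inverse_kinematics(np.array(p),M)
        if q is not None:
            c=abs(np.array(q)-j).max()
            if best is None or c<best[0]: best=(c,M)
    return None if best is None else best[1]
def down(p,y=XT): env.reach(np.array(p),pick(p,-UP,y))
def st():
    s=env.sense(); print(round(s["t"],1),s["ee_pos"].round(3),"w",round(s["gripper_width"],4),"gf",round(s["grasp_force"],1),"F",np.round(s["wrist_force"],1)); return s
def foot(c,off,n):
    down([*c,.25]); effector.release(); env.movel([*c,.021]); effector.grasp(25); st()
    env.movel([*c,.25],rate=.25); st(); p=DR+YT*off
    down([*p[:2],.25]); env.movel([*p[:2],.09],rate=.2); effector.release(); env.movel([*p[:2],.25],rate=.3); st()
E
python3 - <<'E'
from h import *
foot((.4478,-.2525),.042,1)
snap("top","t1")
for n in("top",):
  print([(np.round(r["at"],3).tolist(),round(r["score"],2)) for r in tip_of(n,"foot1")])
print(env.sense()["joint_positions"])
for yaw in range(0,360,30):
    f=np.array([np.cos(np.deg2rad(yaw)),np.sin(np.deg2rad(yaw)),0]);o=''
    for e in (20,30,45,90,120,140,150,160):
        e=np.deg2rad(e); z=f*np.cos(e)-UP*np.sin(e)
        o+=' '+''.join('.' if pick(np.array(p)+.019*z,z,np.cross(UP,f)) is None else 'X' for p in[(.405,.295,.058),(*DR[:2],.17)])
    print(yaw,o)
E
```

```text
6.2 [ 0.448 -0.253  0.021] w 0.0004 gf 0.0 F [-0.3 -0.1 -0.7]
7.3 [ 0.447 -0.252  0.249] w 0.0004 gf 0.0 F [0.4 0.2 0.2]
12.0 [0.629 0.176 0.25 ] w 0.0916 gf 0.0 F [ 0.7 -0.2 -1.2]
[([0.581, -0.289, 0.001], 0.79), ([0.369, -0.34, 0.005], 0.7)]
[ 0.15379013  0.51869177 -0.69812569  1.4805076   0.33977322  1.26942622
 -0.74433562]
0  .. .X XX XX XX X. X. X.
30  .X .X .X XX XX X. .. ..
60  .X .X .X XX XX XX X. ..
90  XX XX XX XX XX XX XX XX
120  XX XX XX XX XX XX XX XX
150  X. X. XX XX XX XX XX XX
180  X. X. X. XX XX .X .X ..
210  .. .. X. XX .X .X .X .X
240  .. X. XX XX XX .X .X .X
270  XX XX XX XX XX XX XX XX
300  XX XX XX XX XX XX XX XX
330  XX XX XX XX XX XX X. X.
```

View pics/t1.png

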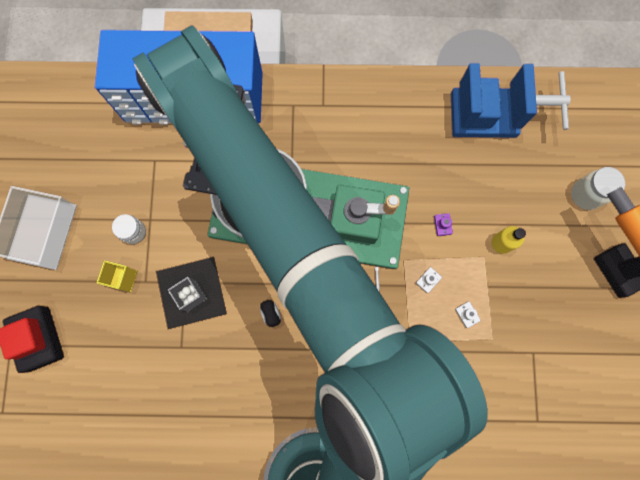

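The picture shows both castings still at (428,280) and (469,315), so the grasp closed on nothing. I'll go back and check with the wrist camera.

Run:
```python
from h import *
d=np.load('pics/t1.npy');P=cloud('top',d)
for c in[(.445,-.253),(.366,-.341)]:
    m=(np.hypot(P[...,0]-c[0],P[...,1]-c[1])<.05)&(P[...,2]>.03)&(P[...,2]<.06); q=P[m]; print(q.mean(0).round(4))
down([.4478,-.2525,.25]); s=st(); T=np.eye(4);T[:3,:3]=s["tcp_rot"];T[:3,3]=s["ee_pos"]
p,dw=snap("wrist","w1"); Pw=cloud("wrist",dw,T)
m=(Pw[...,2]>.034)&(Pw[...,2]<.06)&(np.hypot(Pw[...,0]-.448,Pw[...,1]+.2525)<.05); print(m.sum(),Pw[m].mean(0) if m.any() else 0)
print([(np.round(r["at"],3).tolist(),round(r["score"],2)) for r in tip_of("wrist","foot1")])
```

```text
[ 0.4475 -0.2515  0.0419]
[ 0.3697 -0.3377  0.0412]
13.8 [ 0.449 -0.251  0.25 ] w 0.0921 gf 0.0 F [-0.3 -0.2  0.3]
551 [ 0.44734544 -0.25193148  0.0428354 ]
[([0.448, -0.253, -0.002], 0.91), ([0.579, -0.291, -0.0], 0.87), ([0.37, -0.338, -0.001], 0.7)]
```

View pics/w1.png

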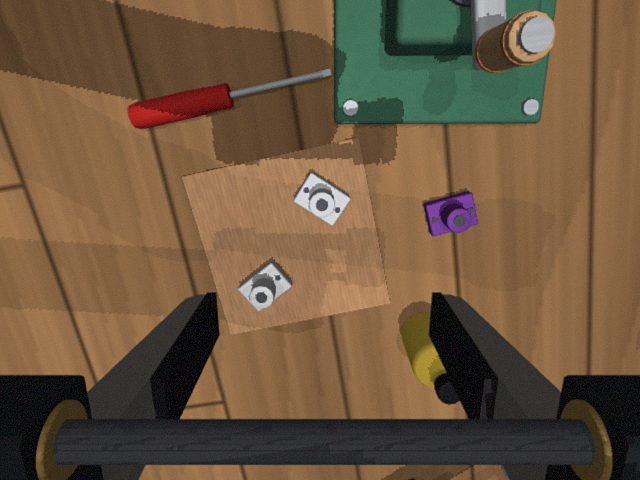

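The wrist picture shows the casting at (322,200), directly below the TCP as intended. I'll repeat the grasp step by step with a look before and after.

Run:
```python
from h import *
env.movel([.4478,-.2525,.021]); env.pause(.3); st()
p1,_=snap("wrist","w2"); effector.grasp(25); st(); p2,_=snap("wrist","w3"); env.pause(.5); st()
cv2.imwrite('pics/w23.png',cv2.resize(np.hstack([p1,p2])[:,:,::-1],(800,300)))
```

```text
15.9 [ 0.448 -0.253  0.021] w 0.0917 gf 0.0 F [0.2 0.9 0.7]
17.3 [ 0.448 -0.253  0.021] w 0.0004 gf 0.0 F [-0.5 -0.6  0.6]
17.9 [ 0.448 -0.253  0.021] w 0.0005 gf 0.0 F [-0.   0.6 -0.9]
```

View pics/w23.png

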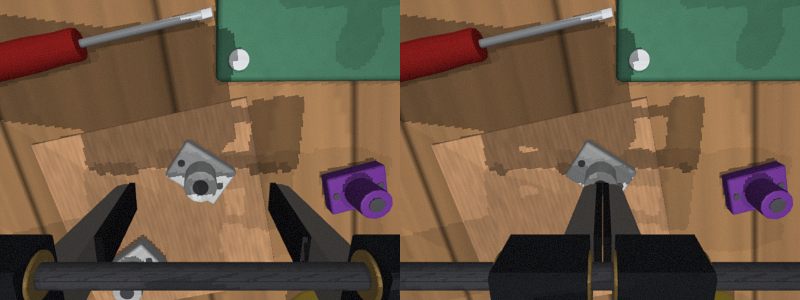

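The fingers pass in front of and above the boss, so the real fingertips seem higher than the reported TCP. I'll measure the tip location from wrist depth.

Run:
```python
from h import *
for f in("w2","w3"):
    d=np.load(f'pics/{f}.npy'); P=cloud("wrist",d,np.eye(4))  # tool coords
    m=(d>0)&(P[...,2]<-.0)&(P[...,2]>-.12)&(abs(P[...,1])<.07)
    v,u=np.nonzero(m)
    for r in range(280,400,12):
        k=m[r]; 
        if k.any():
            uu=np.nonzero(k)[0]; q=P[r][k]; print(f,r,uu.min(),uu.max(),'y',q[:,1].min().round(3),q[:,1].max().round(3),'x',np.median(q[:,0]).round(3),'z',q[:,2].min().round(3),q[:,2].max().round(3))
```

```text
w2 280 296 344 y -0.013 0.011 x 0.009 z -0.024 -0.009
w2 292 207 440 y -0.049 0.05 x 0.003 z -0.038 -0.02
w2 304 179 468 y -0.058 0.059 x 0.008 z -0.051 -0.02
w2 316 166 481 y -0.059 0.06 x 0.009 z -0.061 -0.021
w2 328 154 493 y -0.059 0.061 x 0.009 z -0.071 -0.038
w2 340 141 506 y -0.06 0.062 x 0.009 z -0.08 -0.042
w2 352 128 519 y -0.061 0.063 x 0.01 z -0.088 -0.053
w2 364 116 531 y -0.062 0.063 x 0.01 z -0.095 -0.062
w2 376 103 544 y -0.062 0.064 x 0.01 z -0.102 -0.069
w2 388 91 556 y -0.063 0.064 x 0.01 z -0.108 -0.077
w3 280 296 345 y -0.013 0.011 x 0.009 z -0.023 -0.008
w3 292 295 346 y -0.013 0.011 x 0.003 z -0.038 -0.021
w3 304 291 356 y -0.012 0.014 x 0.009 z -0.051 -0.023
w3 316 287 360 y -0.013 0.015 x 0.009 z -0.061 -0.022
w3 328 282 365 y -0.014 0.015 x 0.01 z -0.071 -0.038
w3 340 277 370 y -0.015 0.016 x 0.01 z -0.08 -0.078
w3 352 272 375 y -0.015 0.017 x 0.01 z -0.088 -0.085
w3 364 267 380 y -0.016 0.018 x 0.01 z -0.095 -0.092
w3 376 304 343 y -0.005 0.006 x 0.01 z -0.101 -0.098
w3 388 304 343 y -0.005 0.006 x 0.007 z -0.107 -0.099
```

Depth shows the tips sitting about 36 mm short of the reported TCP, with no lateral offset. That explains the miss, so I'll command every pose 36 mm deeper along the tool axis.

```bash
python3 - <<'E'
import numpy as np
from h import *
d=np.load('pics/w3.npy'); P=cloud("wrist",d,np.eye(4))
for r in range(282,298,1):
    print(r,P[r,300:340:8,0].round(3),P[r,300:340:8,2].round(3))
E
python3 - <<'E'
import re
s=open('h.py').read()
i=s.index('def down'); 
s=s[:i]+'''TO=.036  # reported TCP lies this far beyond the real tips
def real(): 
    s=env.sense(); return s["ee_pos"]-TO*s["tcp_rot"][:,2]
def reach(p,M): env.reach(np.array(p)+TO*M[:,2],M)
def movel(p,M=None,rate=.15):
    N=env.sense()["tcp_rot"] if M is None else M
    env.movel(np.array(p)+TO*N[:,2],frame=M,rate=rate)
def down(p,y=XT): reach(p,pick(np.array(p)-UP*TO,-UP,y))
def st():
    s=env.sense(); print(round(s["t"],1),real().round(3),"w",round(s["gripper_width"],4),"gf",round(s["grasp_force"],1),"F",np.round(s["wrist_force"],1)); return s
def foot(c,off,z=.024):
    down([*c,.2]); effector.release(); movel([*c,z]); effector.grasp(25); st()
    movel([*c,.2],rate=.25); s=st(); p=DR+YT*off
    if s["gripper_width"]<.015: raise SystemExit("missed")
    down([*p[:2],.2]); movel([*p[:2],.07+z-.001],rate=.2); st(); effector.release(); movel([*p[:2],.2],rate=.3); st()
'''
open('h.py','w').write(s)
E
python3 - <<'E'
from h import *
movel([.4478,-.2525,.12]); foot((.4478,-.2525),.042)
E
```

```text
282 [0.008 0.008 0.008 0.008 0.008] [-0.022 -0.021 -0.022 -0.022 -0.022]
283 [0.007 0.008 0.008 0.008 0.008] [-0.021 -0.023 -0.022 -0.023 -0.022]
284 [0.007 0.006 0.007 0.007 0.007] [-0.021 -0.021 -0.022 -0.022 -0.021]
285 [0.007 0.007 0.007 0.006 0.006] [-0.022 -0.022 -0.022 -0.021 -0.022]
286 [0.006 0.006 0.006 0.006 0.006] [-0.021 -0.022 -0.022 -0.022 -0.023]
287 [0.006 0.006 0.005 0.005 0.006] [-0.023 -0.022 -0.021 -0.02  -0.022]
288 [0.005 0.005 0.005 0.005 0.005] [-0.022 -0.021 -0.021 -0.022 -0.022]
289 [0.005 0.004 0.004 0.005 0.005] [-0.022 -0.022 -0.021 -0.023 -0.023]
290 [0.004 0.004 0.005 0.004 0.004] [-0.023 -0.022 -0.023 -0.022 -0.022]
291 [0.004 0.004 0.004 0.004 0.004] [-0.022 -0.023 -0.023 -0.024 -0.023]
292 [0.003 0.003 0.01  0.003 0.01 ] [-0.021 -0.023 -0.037 -0.023 -0.038]
293 [0.003 0.002 0.01  0.003 0.009] [-0.022 -0.022 -0.039 -0.023 -0.038]
294 [0.003 0.009 0.01  0.003 0.009] [-0.024 -0.037 -0.041 -0.024 -0.039]
295 [0.001 0.009 0.01  0.002 0.01 ] [-0.021 -0.039 -0.041 -0.023 -0.041]
296 [0.082 0.009 0.01  0.001 0.009] [-0.208 -0.04  -0.042 -0.023 -0.04 ]
297 [0.009 0.009 0.01  0.    0.01 ] [-0.04  -0.041 -0.043 -0.022 -0.043]
22.6 [ 0.448 -0.252  0.024] w 0.0252 gf 25.0 F [-1.   0.5  0. ]
23.4 [ 0.447 -0.252  0.199] w 0.0251 gf 25.0 F [-0.2  0.3 -0.7]
25.8 [0.63  0.176 0.094] w 0.0253 gf 25.0 F [ 0.5  0.4 -1.7]
27.4 [0.629 0.176 0.201] w 0.0919 gf 0.0 F [-0.6  0.1 -0.7]
```

```bash
sed -i 's/^TO=.036/TO=.037/' h.py
python3 - <<'E'
from h import *
p,d=snap("top","t2"); P=cloud("top",d)
m=(np.hypot(P[...,0]-.37,P[...,1]+.339)<.07)&(P[...,2]>.034)&(P[...,2]<.06); c=P[m][:,:2].mean(0); print(m.sum(),c)
foot(c,-.042)
down([.5,-.2,.3]); p,d=snap("top","t3")
cv2.imwrite('pics/t3c.png',cv2.resize(p[130:340,130:530,::-1],None,fx=2,fy=2))
for k in("foot1","cup"): print([(np.round(r["at"],3).tolist(),round(r["score"],2)) for r in tip_of("top",k)])
E
```

```text
0 [nan nan]<stdin>:3: RuntimeWarning: Mean of empty slice.
  ret = um.true_divide(
Traceback (most recent call last):
  File "h.py", line 35, in foot
    down([*c,.2]); effector.release(); movel([*c,z]); effector.grasp(25); st()
    ~~~~^^^^^^^^^
  File "h.py", line 31, in down
    def down(p,y=XT): reach(p,pick(np.array(p)-UP*TO,-UP,y))
                              ~~~~^^^^^^^^^^^^^^^^^^^^^^^^^
  File "h.py", line 19, in pick
    M=R(zdir,s*np.array(ydir)); q=solver.inverse_kinematics(np.array(p),M)
                                  ~~~~~~~~~~~~~~~~~~~~~~~~~^^^^^^^^^^^^^^^
ValueError: expected 3 finite numbers
```

Run:
```python
from h import *
down([.40,-.30,.22]); s=env.sense(); T=np.eye(4);T[:3,:3]=s["tcp_rot"];T[:3,3]=s["ee_pos"]
p,d=snap("wrist","w4"); P=cloud("wrist",d,T)
r=tip_of("wrist","foot1"); print([(np.round(x["at"],3).tolist(),round(x["score"],2)) for x in r])
hsv=cv2.cvtColor(p,cv2.COLOR_RGB2HSV)
c=None
for x in r:
    m=(np.hypot(P[...,0]-x["at"][0],P[...,1]-x["at"][1])<.025)&(P[...,2]>.034)&(P[...,2]<.06)
    print(m.sum(),P[m].mean(0).round(4) if m.any() else 0,np.median(hsv[m],0) if m.any() else 0)
```

```text
[([0.369, -0.335, 0.002], 0.88), ([0.582, -0.292, 0.002], 0.63)]
721 [ 0.3698 -0.3378  0.0426] [105.   4. 176.]
860 [ 0.5781 -0.2902  0.0399] [138.  154.  143.5]
```

View pics/w4.png

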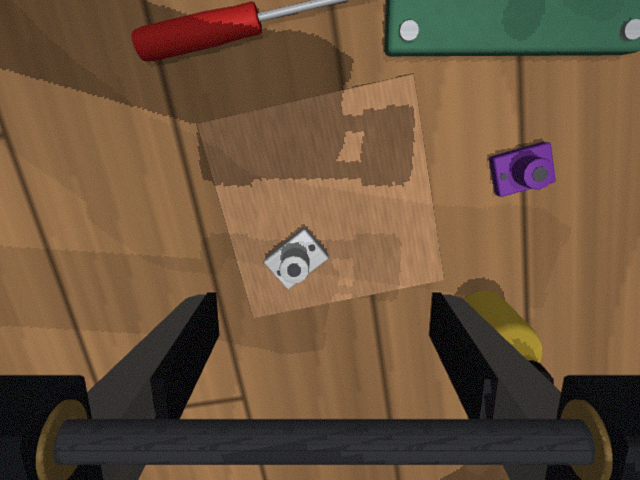

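One casting remains, at (295,258) on the sheet; the purple one at (523,170) is left alone.

```bash
python3 - <<'E'
from h import *
foot((.370,-.338),-.042)
down([.5,-.2,.25]); p,d=snap("side","s3"); 
print([(np.round(r["at"],3).tolist(),round(r["score"],2)) for r in tip_of("side","foot1")])
# cup refinement via wrist from above
down([.37,.26,.25],np.array([np.cos(.606),np.sin(.606),0])) 
s=st(); T=np.eye(4);T[:3,:3]=s["tcp_rot"];T[:3,3]=s["ee_pos"]
p,d=snap("wrist","w5"); P=cloud("wrist",d,T)
m=(np.hypot(P[...,0]-.4044,P[...,1]-.2947)<.06)&(P[...,2]>.066)&(P[...,2]<.09); q=P[m]
print(len(q),q[:,2].mean(),cv2.minAreaRect((q[:,:2]*1000).astype(np.float32)))
print(np.round(s["joint_positions"],2))
E
python3 -c "
import cv2;a=cv2.imread('pics/s3.png');b=cv2.imread('pics/w5.png')
import numpy as np;cv2.imwrite('pics/c3.png',np.hstack([cv2.resize(a[220:460,160:480],(400,300)),cv2.resize(b,(400,300))]))"
```

```text
32.3 [ 0.37  -0.338  0.024] w 0.025 gf 25.0 F [-0.4 -0.5  0.3]
33.1 [ 0.369 -0.338  0.199] w 0.0255 gf 25.0 F [ 0.2  0.1 -1.6]
35.6 [0.616 0.093 0.094] w 0.0254 gf 24.9 F [ 0.5  0.3 -0.2]
37.2 [0.616 0.093 0.201] w 0.0918 gf 0.0 F [-0.3 -0.  -1.4]
[([0.578, -0.288, -0.0], 0.81), ([0.628, 0.173, 0.067], 0.72), ([0.616, 0.089, 0.064], 0.58)]
40.3 [0.371 0.259 0.25 ] w 0.092 gf 0.0 F [ 1.   0.2 -0.4]
1342 0.07592173782197921 ((403.2839660644531, 295.5082702636719), (52.20056915283203, 52.1138801574707), 34.94218063354492)
[ 0.46  0.4  -1.36  1.97  0.43  1.12 -0.48]
```

View pics/c3.png

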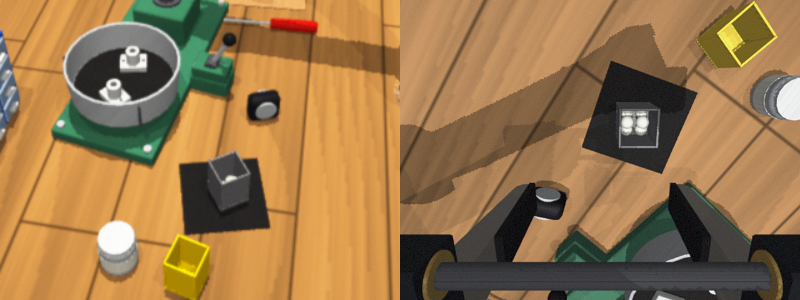

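Both castings stand in the drum (crop (132,58) and (115,92)). The cup with its balls is on the mat at (638,125). Next I'll grip the cup with a 45° tool and pour.

```bash
cat >> h.py <<'E'
YA=np.deg2rad(-55.1); F=np.array([np.cos(YA),np.sin(YA),0]); SG=1
def pose(G,e):
    e=np.deg2rad(e); z=F*np.cos(e)-UP*np.sin(e); M=R(z,SG*np.cross(UP,F)); return np.array(G)+.019*z,M
CUP=np.array([.4038,.295,.058])
E
python3 - <<'E'
import h
from h import *
for sg in(1,-1):
    h.SG=sg
    for G,e in [(CUP,45),(CUP+UP*.14,45),(DR-.03*F+UP*.125,45),(DR-.03*F+UP*.125,90),(DR-.03*F+UP*.1,120),(DR-.03*F+UP*.1,155)]:
        p,M=pose(G,e); q=solver.inverse_kinematics(p+TO*M[:,2],M); print(sg,e,None if q is None else np.round(q,2))
h.SG=1
p,M=pose(CUP,45); 
# wrist currently above/right of the cup: go up, back round
try:
    p1,M1=pose(CUP+UP*.1-F*.16+0*UP,60)
    reach(p1+UP*.05,M1); st(); movel(p-.11*M[:,2],M); st(); print(np.round(env.sense()["joint_positions"],2))
    snap("side","s4")
except env.PlanningError as x: print(x)
E
```

```text
1 45 [-0.63  0.82 -0.61  1.94  1.09  1.38 -1.32]
1 45 [-0.51  0.62 -0.78  1.91  0.98  1.55 -1.13]
1 45 [-0.26  0.61 -0.54  1.83  1.16  1.29 -0.8 ]
1 90 [ 0.39  0.74 -1.05  1.66  0.69  1.16 -0.23]
1 120 [ 0.58  1.03 -1.19  1.51  0.43  1.26  0.04]
1 155 [ 0.64  1.33 -1.21  1.32  0.09  1.47  0.26]
-1 45 [-0.31  1.13 -1.12  1.92  1.36  1.81  1.69]
-1 45 [-0.3   0.8  -1.11  1.89  1.13  1.76  1.9 ]
-1 45 [-1.53  1.02  1.34  1.91 -0.31  0.73 -2.78]
-1 90 [-0.79  0.53  0.66  1.74 -0.38  1.   -2.52]
-1 120 [ 0.13  0.69 -0.33  1.54 -0.28  1.19 -2.55]
-1 155 [ 0.07  0.94 -0.04  1.37 -0.79  1.69 -2.22]
41.5 [0.319 0.418 0.192] w 0.0919 gf 0.0 F [-0.6  0.2  0.1]
42.4 [0.367 0.349 0.123] w 0.092 gf 0.0 F [-0.7  0.2  0.5]
[-0.68  0.76 -0.74  1.84  0.98  1.56 -1.28]
```

View pics/s4.png

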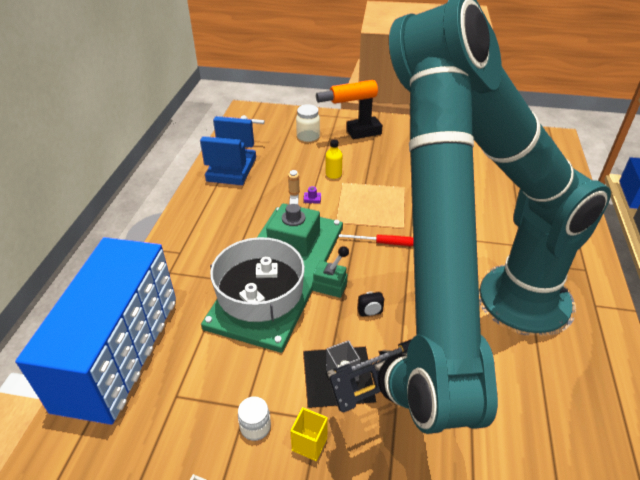

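The side picture shows the gripper in line with the cup (345,365), clear of the yellow cup and tin. I'll grasp, lift and carry.

Run:
```python
from h import *
p,M=pose(CUP,45); movel(p,rate=.1); st(); effector.grasp(25); st()
movel(p+UP*.15,rate=.12); st()
G=DR-.03*F+UP*.125
p,M=pose(G+UP*.05,45); movel(p,M,rate=.15); st()
for e in(60,75,90): 
    p,M=pose(G+UP*(.05-.05*(e-45)/45),e); movel(p,M,rate=.05); s=st()
print(np.round(s["joint_positions"],2)); snap("side","s5")
```

```text
43.7 [0.411 0.285 0.045] w 0.092 gf 0.0 F [-0.4 -0.6  1.1]
44.4 [0.412 0.284 0.045] w 0.0518 gf 25.0 F [-0.2 -0.7  0.4]
45.8 [0.411 0.284 0.194] w 0.0518 gf 25.0 F [ 0.2 -0.4 -2. ]
47.6 [0.612 0.149 0.227] w 0.0516 gf 25.0 F [ 0.   0.1 -0.5]
48.3 [0.61  0.152 0.208] w 0.0517 gf 25.0 F [ 1.   0.3 -1.9]
48.9 [0.607 0.156 0.189] w 0.0518 gf 25.0 F [ 0.5  0.6 -0.9]
49.6 [0.604 0.16  0.172] w 0.0519 gf 25.0 F [-1.1  0.7 -1.6]
[ 0.31  0.66 -0.9   1.66  0.57  1.1  -0.15]
```

View pics/s5.png

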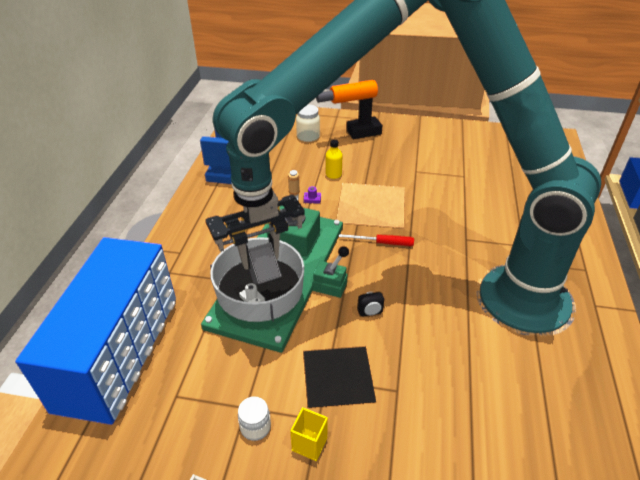

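The cup is tilted 45° with its mouth over the drum (265,262). I'll continue the pour.

Run:
```python
from h import *
G=DR-.03*F
for e in range(97,156,7):
    p,M=pose(G+UP*(.125-.02*(e-90)/65),e); movel(p,M,rate=.025); s=st()
env.pause(1); print(np.round(s["joint_positions"],2)); snap("side","s6"); snap("top","t6")
print([(np.round(r["at"],3).tolist(),round(r["score"],2)) for r in tip_of("side","ball1")])
a=cv2.imread('pics/s6.png');b=cv2.imread('pics/t6.png')
cv2.imwrite('pics/c6.png',np.hstack([cv2.resize(a[80:380,100:500],(400,300)),cv2.resize(b[90:300,130:410],(400,300))]))
```

```text
50.0 [0.603 0.161 0.17 ] w 0.0518 gf 25.0 F [ 0.7  1.  -1.5]
50.5 [0.602 0.163 0.168] w 0.052 gf 25.0 F [-0.2  0.9 -1.9]
50.9 [0.601 0.165 0.167] w 0.0519 gf 25.0 F [-0.3  0.1 -1.3]
51.3 [0.6   0.167 0.165] w 0.052 gf 25.0 F [-0.  -0.1 -0.5]
51.7 [0.599 0.168 0.165] w 0.0518 gf 25.0 F [-0.8  0.4 -2.3]
52.1 [0.598 0.17  0.164] w 0.0519 gf 25.0 F [ 0.9  0.3 -1. ]
52.4 [0.597 0.171 0.163] w 0.052 gf 25.0 F [-0.1  0.3 -1.3]
52.8 [0.596 0.173 0.163] w 0.0519 gf 25.0 F [ 0.3  0.1 -1.5]
53.1 [0.595 0.173 0.163] w 0.0522 gf 25.0 F [-0.3 -0.3 -0.4]
[ 0.62  1.26 -1.14  1.33  0.03  1.45  0.3 ]
[([0.6, 0.168, 0.077], 0.63), ([0.648, 0.133, 0.074], 0.57), ([0.624, 0.143, 0.071], 0.54), ([0.674, 0.106, 0.076], 0.42), ([0.703, 0.114, 0.075], 0.4)]
```

View pics/c6.png

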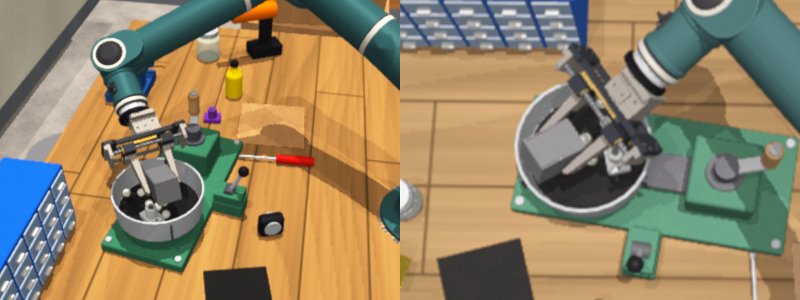

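Balls are lying in the drum (crop (130-165,195-215)). I'll tilt back and stand the cup on its mat.

Run:
```python
from h import *
G=DR-.03*F
for e in (135,115,95,75,60,45):
    p,M=pose(G+UP*(.125+(.05 if e<=60 else 0.015)),e); movel(p,M,rate=.07)
st(); C=np.array([.410,.2962,.058]); p,M=pose(C+UP*.15,45); movel(p,M,rate=.2)
movel(p-UP*.1,rate=.15); movel(p-UP*.1485,rate=.04); st(); effector.release(); env.pause(.2)
movel(pose(C,45)[0]-M[:,2]*.13+UP*.03,rate=.15); s=st(); print(np.round(s["joint_positions"],2))
for i in range(2): 
    snap("side","s7")
    print([(np.round(r["at"],3).tolist(),round(r["score"],2)) for r in tip_of("side","ball1")])
    env.pause(.1)
snap("top","t7");print([(np.round(r["at"],3).tolist(),round(r["score"],2)) for r in tip_of("top","ball1")])
print([(np.round(r["at"],3).tolist(),round(r["score"],2)) for r in tip_of("top","cup")])
a=cv2.imread('pics/s7.png');b=cv2.imread('pics/t7.png')
cv2.imwrite('pics/c7.png',np.hstack([cv2.resize(a[220:420,190:390],(400,400)),cv2.resize(b[140:340,140:340],(400,400))]))
```

```text
57.4 [0.613 0.148 0.227] w 0.0519 gf 25.0 F [ 0.3  0.2 -0.8]
61.0 [0.418 0.285 0.046] w 0.052 gf 25.0 F [ 0.6  0.7 -0.3]
63.0 [0.365 0.36  0.166] w 0.0921 gf 0.0 F [-0.5 -0.1  0. ]
[-0.68  0.71 -0.76  1.8   0.94  1.62 -1.22]
[([0.614, 0.127, 0.075], 0.63), ([0.703, 0.114, 0.075], 0.61), ([0.644, 0.134, 0.075], 0.54), ([0.598, 0.165, 0.078], 0.47), ([0.673, 0.108, 0.074], 0.42), ([0.624, 0.144, 0.071], 0.41)]
[([0.612, 0.128, 0.075], 0.62), ([0.622, 0.144, 0.071], 0.57), ([0.647, 0.136, 0.077], 0.55), ([0.67, 0.109, 0.074], 0.49), ([0.703, 0.115, 0.079], 0.49), ([0.601, 0.167, 0.077], 0.37)]
[([0.614, 0.128, 0.074], 0.64), ([0.624, 0.143, 0.079], 0.57), ([0.439, 0.052, 0.13], 0.56), ([0.676, 0.111, 0.071], 0.5), ([0.705, 0.111, 0.076], 0.44), ([0.645, 0.137, 0.072], 0.39)]
[([0.412, 0.297, 0.001], 0.72), ([0.44, 0.46, -0.002], 0.61)]
```

View pics/c7.png

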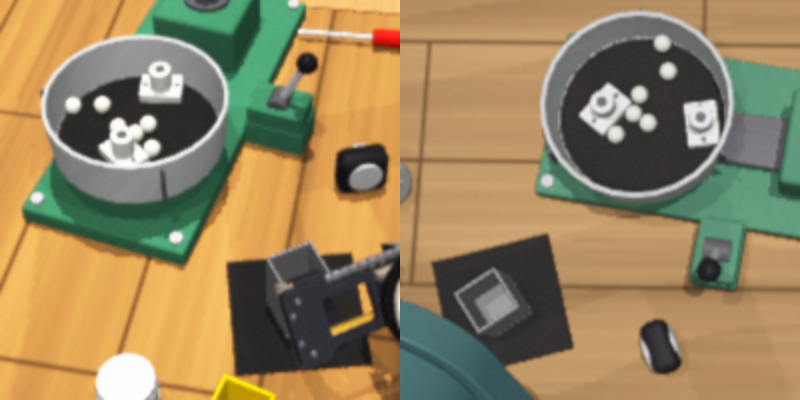

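Six balls and two castings are in the drum, and the empty cup stands on its mat at (490,300). Next is the brake.

```bash
cat >> h.py <<'E'
H=np.array([.475,.0465,.057])-.005*YT
def kn(th): return H+.08*(np.sin(th)*XT+np.cos(th)*UP)-UP*.008
def brake(a,b):
    down(kn(a)+UP*.09); effector.release(); movel(kn(a),rate=.12); st(); effector.grasp(6); st()
    for t in np.linspace(a,b,9)[1:]: movel(kn(t),rate=.08)
    st(); effector.release(); st(); movel(kn(b)+UP*.1,rate=.2)
E
python3 - <<'E'
from h import *
movel(real()+UP*.12,rate=.2); brake(-.5,.5)
snap("side","s8"); snap("top","t8")
for c in("side","top"):
  for k in("brake_tip","sleeve","crank_axis"): print(c,k,[(np.round(r["at"],3).tolist(),round(r["score"],2)) for r in tip_of(c,k)])
E
```

```text
66.8 [0.437 0.048 0.12 ] w 0.0919 gf 0.0 F [ 0.1 -0.3 -0.5]
67.8 [0.436 0.048 0.119] w 0.0255 gf 6.0 F [ 1.5 -0.  -0.7]
70.0 [0.508 0.036 0.118] w 0.0247 gf 6.0 F [-10.3   1.1   8.8]
71.0 [0.512 0.035 0.119] w 0.0918 gf 0.0 F [ 0.7 -0.3  0.1]
side brake_tip [([0.507, 0.042, 0.13], 0.74)]
side sleeve [([0.597, -0.151, 0.156], 0.38)]
side crank_axis [([0.584, -0.081, 0.157], 0.62)]
top brake_tip []
top sleeve [([0.601, -0.149, 0.159], 0.76)]
top crank_axis [([0.587, -0.082, 0.16], 0.59)]
```

Run:
```python
from h import *
down([.56,-.13,.3]); s=st(); T=np.eye(4);T[:3,:3]=s["tcp_rot"];T[:3,3]=s["ee_pos"]
p,d=snap("wrist","w9"); P=cloud("wrist",d,T)
m=(np.hypot(P[...,0]-.593,P[...,1]+.148)<.04)&(P[...,2]>.183)&(P[...,2]<.197); q=P[m]
print(m.sum(),q.mean(0),cv2.minEnclosingCircle((q[:,:2]*1000).astype(np.float32)))
m=(np.hypot(P[...,0]-.586,P[...,1]+.083)<.05)&(P[...,2]>.13)&(P[...,2]<.15); q=P[m]
if m.any(): print(m.sum(),q.mean(0),cv2.minEnclosingCircle((q[:,:2]*1000).astype(np.float32)))
for k in("sleeve","crank_axis"): print(k,[(np.round(r["at"],3).tolist(),round(r["score"],2)) for r in tip_of("wrist",k)])
```

```text
72.9 [ 0.559 -0.128  0.299] w 0.092 gf 0.0 F [-0.5  1.   0.4]
1316 [ 0.598118   -0.14383548  0.19115263] ((598.6892700195312, -146.16233825683594), 14.703248023986816)
1876 [ 0.58776078 -0.08196951  0.13310012] ((588.1071166992188, -97.61823272705078), 33.90110397338867)
sleeve [([0.601, -0.147, 0.157], 0.58)]
crank_axis [([0.584, -0.082, 0.161], 0.61)]
```

View pics/w9.png

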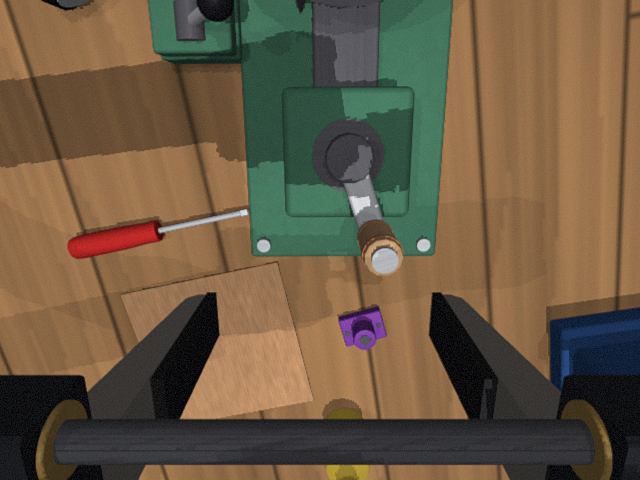

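The sleeve top is at (385,260) and the hub at (350,157). The crank is near -0.36 rad. I'll grip the sleeve and do a trial part-turn.

```bash
cat >> h.py <<'E'
def sl(phi,z=.143): return np.array([CR[0]-.065*np.sin(phi),CR[1]-.065*np.cos(phi),z])
def turn(a,b,rate=.12,step=np.pi/14):
    n=max(1,int(np.ceil((b-a)/step)))
    for i,t in enumerate(np.linspace(a,b,n+1)[1:]):
        movel(sl(t),rate=rate)
        s=env.sense()
        if i%4==3: print(round(t,2),(real()-sl(t)).round(4),np.round(s["wrist_force"],1),round(s["gripper_width"],4))
        if s["gripper_width"]<.02 or np.linalg.norm(s["wrist_force"])>45: st(); raise SystemExit("check")
E
python3 - <<'E'
from h import *
c=[.599,-.1463]
down([*c,.26]); movel([*c,.143],rate=.12); st(); effector.grasp(30); s=st()
turn(-.196,1.2,rate=.08); st()
E
```

```text
74.5 [ 0.6   -0.146  0.144] w 0.092 gf 0.0 F [0.2 0.2 1.2]
75.5 [ 0.599 -0.146  0.143] w 0.0272 gf 30.0 F [-2.3  1.  -0. ]
0.6 [ 0.0004  0.001  -0.0001] [ 3.1  4.3 -3.6] 0.0279
77.6 [ 0.527 -0.107  0.143] w 0.0273 gf 30.0 F [ 4.   2.3 -6. ]
```

Run:
```python
from h import *
turn(1.2,18.7); s=st(); effector.release(); movel(real()+UP*.12,rate=.15); st(); print(np.round(s["joint_positions"],2))
```

```text
2.1 [-0.     -0.0003 -0.    ] [ 2.2 -1.4 -4.5] 0.0278
2.99 [0.0002 0.0008 0.    ] [ 1.5  1.7 -1.9] 0.0275
3.89 [0.0011 0.0004 0.0001] [ 4.2  4.  -3.9] 0.0275
4.79 [ 0.0004 -0.0014  0.0001] [ 5.  -0.4 -4. ] 0.0274
5.69 [-0.001  -0.0002 -0.0001] [-1.6 -1.6 -0.2] 0.0273
6.58 [-0.0001  0.0011 -0.0001] [-1.2  4.4 -0.5] 0.0275
7.48 [ 0.0011 -0.      0.    ] [ 4.7  3.1 -7.3] 0.0275
8.38 [-0.     -0.0003 -0.    ] [ 3.6 -1.8 -5.1] 0.0275
9.28 [0.0003 0.0008 0.    ] [ 1.   2.  -3.4] 0.0274
10.17 [0.0011 0.0004 0.0001] [ 4.   4.2 -4. ] 0.0276
11.07 [ 0.0004 -0.0014  0.0001] [ 5.1 -0.7 -3.6] 0.0272
11.97 [-0.001  -0.0002 -0.    ] [-0.5 -1.3 -1.7] 0.0277
12.87 [-0.0001  0.0011 -0.0001] [-1.5  4.  -2.8] 0.0277
13.76 [ 0.0011 -0.0001  0.    ] [ 3.9  2.8 -6.6] 0.0273
14.66 [-0.     -0.0003 -0.    ] [ 3.1 -1.7 -5.4] 0.0274
15.56 [0.0003 0.0008 0.    ] [ 1.3  1.9 -2.8] 0.0274
16.46 [0.0011 0.0004 0.0001] [ 4.5  3.2 -5.1] 0.0274
17.35 [ 0.0004 -0.0013  0.0001] [ 6.  -0.7 -4.1] 0.0269
18.25 [-0.001  -0.0002 -0.    ] [-2.2 -0.6 -1.2] 0.0276
99.1 [ 0.596 -0.147  0.143] w 0.0276 gf 30.0 F [-2.5  1.5 -0.8]
101.1 [ 0.595 -0.147  0.262] w 0.092 gf 0.0 F [0.3 0.3 0.6]
[ 0.62  0.57 -0.59  1.73  0.37  0.96 -0.28]
```

Crank is at about 18.5 rad. Now the brake goes back on: grasp at the off position and pull a little past the on position.

Run:
```python
from h import *
import h
h.H=h.H-.003*XT
brake(.48,-.53)
down([.45,-.2,.3]); 
for c in("side","top"):
    snap(c,c+"9")
    for k in("brake_tip","sleeve","ball1","foot1","cup"): print(c,k,[(np.round(r["at"],3).tolist(),round(r["score"],2)) for r in tip_of(c,k)])
a=cv2.imread('pics/side9.png');b=cv2.imread('pics/top9.png')
cv2.imwrite('pics/c9.png',np.hstack([cv2.resize(a[180:460,180:460],(400,400)),cv2.resize(b[120:340,130:350],(400,400))]))
```

```text
103.0 [0.508 0.036 0.121] w 0.0917 gf 0.0 F [ 0.7 -0.5  0.3]
104.0 [0.508 0.036 0.12 ] w 0.025 gf 6.0 F [ 0.6  0.5 -0.1]
106.2 [0.432 0.048 0.118] w 0.0253 gf 6.0 F [ 5.3  0.  -2.8]
107.3 [0.431 0.049 0.118] w 0.0917 gf 0.0 F [ 0.5 -0.8 -0.8]
side brake_tip [([0.431, 0.056, 0.13], 0.6), ([0.679, 0.074, 0.078], 0.58)]
side sleeve [([0.595, -0.148, 0.16], 0.63), ([0.661, 0.142, 0.078], 0.56)]
side ball1 [([0.662, 0.141, 0.074], 0.57), ([0.597, 0.124, 0.079], 0.51), ([0.63, 0.148, 0.073], 0.5), ([0.622, 0.124, 0.069], 0.45), ([0.678, 0.075, 0.076], 0.41), ([0.601, 0.061, 0.075], 0.4)]
side foot1 [([0.614, 0.094, 0.062], 0.83), ([0.636, 0.203, 0.064], 0.64), ([0.579, -0.287, 0.001], 0.63)]
side cup [([0.414, 0.3, 0.004], 0.89), ([0.44, 0.455, 0.001], 0.67)]
top brake_tip [([0.618, 0.132, 0.065], 0.71), ([0.434, 0.052, 0.131], 0.53)]
top sleeve [([0.596, -0.148, 0.158], 0.65)]
top ball1 [([0.596, 0.128, 0.071], 0.62), ([0.682, 0.073, 0.074], 0.61), ([0.659, 0.135, 0.075], 0.57), ([0.604, 0.065, 0.074], 0.51), ([0.622, 0.124, 0.078], 0.48)]
top foot1 [([0.614, 0.093, 0.067], 0.68), ([0.631, 0.205, 0.067], 0.62)]
top cup [([0.438, 0.458, -0.001], 0.75), ([0.414, 0.296, 0.001], 0.72)]
```

View pics/c9.png

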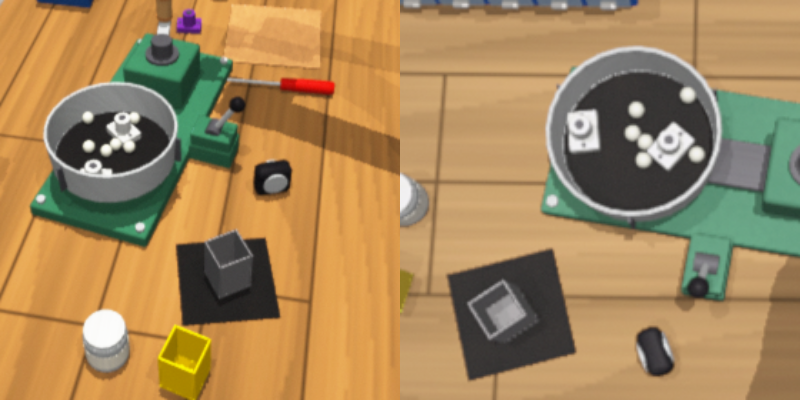

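The picture shows six balls and both castings in the drum, the empty cup upright on its mat at (497,308), and the brake lever back on with its knob at (698,287).

```bash
python3 -c "
from h import *
st(); print(workorder.finish_job())"
```

```text
109.6 [ 0.45 -0.2   0.3 ] w 0.0917 gf 0.0 F [0.9 0.2 0.8]
the job is handed in; nothing more can be done
None
```

The job is handed in, though no verdict came back: both castings and all six balls are in the drum, the empty cup stands on its mat, the crank made about three turns clockwise by the sleeve (my estimate is 18.5 rad), and the brake is back on.

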